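Run the wooden balls into the store box

ROBOT

A 6-joint arm with a two-finger parallel gripper is mounted at the origin on the work surface. World frame = base frame: x ahead of the robot, y to its left, z up, the work surface at z = 0. Lengths are in m, angles in rad, forces in N, time in s.
With the tool pointing down it reaches from about 0.425 to 0.95 m from the base axis. Payload 3.5 kg.
Tool frame: the origin (TCP) lies on the mounting face of the last link; the fingertips stand 173 mm ahead of it and the grasp point (between the pads) lies 155 mm ahead of it; z points along the fingers, x is the direction in which the jaws open and shut, and the axes are right-handed (so a half turn about z gives the same grasp; the last joint's range is limited). The gripper opens to 85 mm and grips with 20 to 120 N. Pads are 22 mm wide; open, the fingers measure 114 mm over their backs; the gripper's body (76 mm by 85 mm) begins 54 mm behind the grasp point. The pads swing forward as they close: fully open they stand 13 mm farther back than shut.
Start: joints at [-1.453, 0.286, 1.577, -0, 1.279, -0.15], TCP at [0.179, -0.651, 0.405] pointing down, gripper open.
Joint ranges: [-2.77, 2.77], [-0.9, 2.22], [0.21, 2.48], [-1.53, 4.67], [0.24, 2.81], [-2.84, 2.84]. Speed limits (rad/s): [2.79, 2.79, 3.14, 3.14, 3.14, 3.14].

INTERFACE

Orientations are given as a unit quaternion [x, y, z, w].
In Python, from plant import get_state, read_camera, sign_off gives the robot as it stands.
- The arm moves only by the shell command python3 -m jog 'ROWS' [FORCE]. ROWS is JSON, a list of rows, each an object of numbers: "grip": the closure, from 0 (fully open) to 1 (shut); "x", "y", "z": the shift along the tool's x, y, z in mm; "rx", "ry", "rz": the turn, a rotation vector about the tool's x, y, z in degrees. A call has 1 to 8 rows; each row shifts and turns the commanded pose from where the row before left it, along the tool's axes as they then stand; what a row does not reach is not made up. A row lasts 1/12 s, in which the tool goes at most 41.7 mm and 7.16 degrees, less where a joint would pass 70% of its speed; a pose out of reach is approached as far as the arm can. A call with a gripper value outside its range is refused whole. The fingers move at their own pace and stop on an object; FORCE is the grip in N (left out, the last holds). Time passes only in rows, so rows that do not move let the fingers close. It gives the time, the measured TCP pose, the force and the opening at its end, in the units of the state.
- get_state(): the state, without advancing time (a new reading comes with each control period).
- read_camera(name): name is "scene" or "top"; returns a dict with "frame" (420x560x3 uint8, red, green, blue), "intrinsics" (3x3 intrinsics, pixels), "R" (3x3) and "t" (3): a world point X has camera coordinates R X + t. Camera axes: x right, y down, z forward; pixel columns grow to the right and rows downward; lengths in m; the calibration is good to about 2 mm. A picture is of the moment at which its call begins. There is no depth.
- sign_off(): hands the job in, once; it reports no verdict.
The state is a dict: "time": time; "qpos": joint angles; "dq": joint speeds; "joint_efforts": joint torques, N m; "eef_pos": TCP position; "tcp_rot": TCP orientation; "contact_force": force on the tool from outside, world axes, zero at the start; "wrist_torque": the same for the moment, N m; "opening": opening from 0.0 (shut) to 1.0 (fully open).
Only numpy, scipy, OpenCV 4.12 (cv2) and the standard library are available. Lean on these libraries where they do the work, as an engineer would, in place of code of your own. Each camera call takes 0.05 s, during which the arm holds its last target.

TASK

Put the three wooden craft balls away in the store box: first swing the flat cover sideways on its screw until the port in the top of the box is completely clear, then lift the tray by its steel bar so that all three balls roll along the guide rail, down the channel and through the port. Do not touch the balls; lower the tray onto its rest again, leave the cover open, and leave the other things on the table where they are.

Things in the scene. Friction and masses are not known exactly. Their poses are not given: they have to be found in the camera images.
- cover (a joint): turn of the flat dark wooden cover about its vertical screw, rad: 0 = square over the port (shut), grows as it swings clockwise seen from above (its knob end goes from the feeder's +x side round towards the feeder's -y side); from 1.15 the port is wholly clear, stop at 1.6. It starts between 0 and 0.3 and stays where it is left (moving it takes about 1 N at the knob)
- cover_knob (a point): centre of the top of the upright round wooden knob on the cover's free end: 18 mm across, 45 mm tall, standing on the cover, 155 mm from the screw. The cover is a plate 215 x 68 x 7 mm lying on the box's top. The knob's top is 168 mm above the table, the cover's upper face 123 mm. 25 mm or more is free around the knob; the wall beside the port, as tall as the knob, stands on its screw side
- cover_screw (a point): the pivot screw's axis, at the height of the top of the box (115 mm above the table); the screw is 80 mm from the port centre, towards the feeder's -x. Its axes are the feeder's axes
- port (a point): centre of the square port, 58 x 58 mm, in the box's top, at the height of that top (115 mm above the table). Its axes are the feeder's: the channel runs towards -y and ends over the port, where walls reaching from 12 to 55 mm above the box's top surround it on +x, -x and -y (the cover passes beneath them)
- store_middle (a point): centre of the plywood store box under the port, at table height; box 200 (x) x 135 (y) x 115 mm tall, axes those of the feeder. Balls that have dropped in lie in it behind the viewing slot in its +x face
- tray (a joint): tilt of the hinged plywood tray, rad: 0 = lying on its rest, where its floor leans 0.07 rad back towards the handle; grows as the handle is lifted, stop at 0.7. Level at 0.07; the balls roll well at 0.3 to 0.45. It falls back by its own weight if let go (under 5 N at the handle to lift)
- tray_hinge (a point): middle of the tray's hinge line (along the feeder's x axis) at its outlet edge, on the tray floor's surface, 160 mm above the table. Its axes are the feeder's; the tray extends from here towards +y (170 mm) and is 190 mm wide, with 32 mm walls and a slanting guide rail that leads to the outlet in its +x corner
- tray_bar (a point): middle of the tray's handle: a round steel bar 12 mm thick, 110 mm long, parallel to the hinge, above and 20 mm outside the tray's back wall, 190 mm from the hinge line along the floor and 75 mm above the floor (about 222 mm above the table at rest). It can be pinched from above with the fingers either side of the bar (closing along the feeder's y) and turns in the fingers as the tray tilts; 60 mm is free below its middle outside the tray, 40 mm above the back wall
- ball0_center (a point): centre of a wooden ball, 45 mm across, about 30 g; the three lie in a row against the tray's back wall under the handle
- ball1_center (a point): centre of a wooden ball, 45 mm across, about 30 g; the three lie in a row against the tray's back wall under the handle
- ball2_center (a point): centre of a wooden ball, 45 mm across, about 30 g; the three lie in a row against the tray's back wall under the handle
- tape_roll: loose ring-shaped roll of brown tape lying flat, 84 mm across, 28 mm high, standing beyond the channel; leave alone; origin at the centre of its underside
- paint_jar: loose closed paint jar, 64 mm across, 75 mm tall, standing beyond the tray; leave alone; origin at the centre of its underside
- brush_cup: loose white cup of brushes, 76 mm across, about 185 mm tall over the brushes; leave alone; origin at the centre of its underside
- glue_bottle: loose white bottle, 64 mm across, 170 mm tall; leave alone; origin at the centre of its underside
- palette_tray: loose black divided palette tray, 150 x 210 x 35 mm; leave alone; origin at the centre of its underside
- brush: loose flat brush lying on the table, 200 mm long; leave alone; origin near its middle
- sketchbook: loose grey sketchbook lying flat, 210 x 150 x 22 mm; leave alone; origin at the centre of its underside
Mind the look-alikes: they are no part of the job. What is shaped like the part that bears ball2_center but pink is not meant.

How it is judged:
On the way, in this order (a step that is already met when the one before it is completed fails the run):
1. the cover is swung aside and the port is wholly clear, with the balls not yet through it (value of joint cover above 1.15 rad), for 0.2 s.
2. all three balls are inside the store box (x of ball0_center in the frame of store_middle between -0.1 and 0.1 m and y of ball0_center in the frame of store_middle between -0.066 and 0.066 m and height (world z) of each of ball0_center, ball1_center, ball2_center below 0.1 m and x of ball1_center in the frame of store_middle between -0.1 and 0.1 m and y of ball1_center in the frame of store_middle between -0.066 and 0.066 m and x of ball2_center in the frame of store_middle between -0.1 and 0.1 m and y of ball2_center in the frame of store_middle between -0.066 and 0.066 m), for 0.2 s.
At the end, for the whole second after the job is handed in: all three balls inside the store box below its top, the cover left open (turned at least 1.15 rad from shut), the tray back down on its rest (within 0.04 rad) (all of step 2 and value of joint cover above 1.15 rad and value of joint tray below 0.04 rad); the robot touches nothing.
It fails at once if a ball is touched by the robot (contact force between any of the arm, the fingers and ball0 above 0.3 N or contact force between any of the arm, the fingers and ball1 above 0.3 N or contact force between any of the arm, the fingers and ball2 above 0.3 N).
It fails at once if another thing on the table is displaced by more than 30 mm or knocked over (distance of any of tape_roll, paint_jar, brush_cup, glue_bottle, palette_tray, brush, sketchbook from where it was at the start of the episode above 0.03 m or angle between any of tape_roll, paint_jar, brush_cup, glue_bottle, palette_tray, sketchbook's own z axis and vertical above 0.5 rad).
It also fails if it takes over 48 s, if anything falls off the work surface, if the arm or the gripper's body presses on something with over 40 N, if the wrist force passes 120 N, or if a joint passes its speed limit or range.

## Working session

There is one attempt and no reset: what is moved stays moved. The work goes in short steps, Python scripts to look and compute and a shell command to move; the robot and the scene stay as the last step left them, time stands still between calls to the robot, and variables do not carry over. Pictures are saved under pics/ and viewed, and the job is handed in when it is done.

```bash
mkdir -p pics; ls; python3 - <<'E'
from plant import get_state, read_camera
import cv2,numpy as np
for n in("scene","top"):
    c=read_camera(n); cv2.imwrite(f"pics/{n}0.png",c["frame"][:,:,::-1]); np.savez(f"{n}0.npz",**c)
    print(n,c["intrinsics"],c["R"],c["t"],-c["R"].T@c["t"])
print(get_state())
E
```

```text
pics
scene [[481.04703799   0.         282.81470192]
 [  0.         481.04703799 210.57272934]
 [  0.           0.           1.        ]] [[-0.68873549  0.72499901  0.00445582]
 [ 0.61290696  0.58551111 -0.53058628]
 [-0.38728346 -0.3627026  -0.84761922]] [ 0.36790299 -0.2958176   1.70204756] [1.09387138 0.52381226 1.28409217]
top [[461.53809351   0.         278.00039203]
 [  0.         461.53809351 200.6619451 ]
 [  0.           0.           1.        ]] [[ 0.0059757  -0.99995267 -0.00767819]
 [-0.99297733 -0.00502642 -0.11819799]
 [ 0.1181538   0.00833059 -0.99296036]] [0.06703022 0.58513803 1.40297337] [0.41486161 0.05828061 1.46277376]
{'time': 0.1, 'qpos': array([-1.45299332e+00,  2.87085608e-01,  1.57800562e+00,  4.71459692e-06,
        1.27860921e+00, -1.50016132e-01]), 'dq': array([-0.00184097, -0.00058571, -0.00440051, -0.00053031, -0.00133519,
       -0.0011332 ]), 'joint_efforts': array([ 8.11549344e-04, -4.07295978e+01, -2.93700135e+01, -1.32415053e-04,
        3.40992628e-03, -1.75452439e-07]), 'eef_pos': array([ 0.17861639, -0.65070724,  0.40349295]), 'tcp_rot': array([ 7.95181186e-01, -6.06370984e-01, -7.31493916e-04, -7.58689551e-04]), 'contact_force': array([-0.74936406, -0.16560787, -0.26652265]), 'wrist_torque': array([0.01051336, 0.05795587, 0.04028015]), 'opening': 0.9984170848993571}
```

View pics/scene0.png

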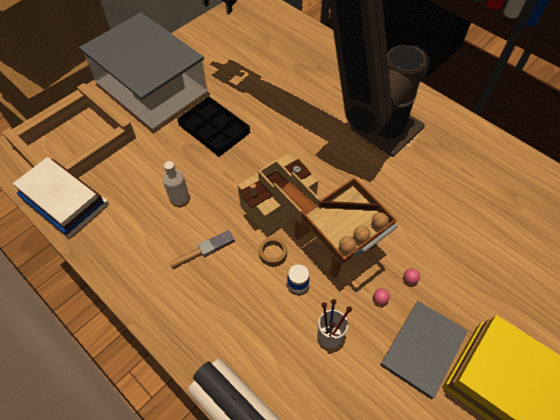

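View pics/top0.png

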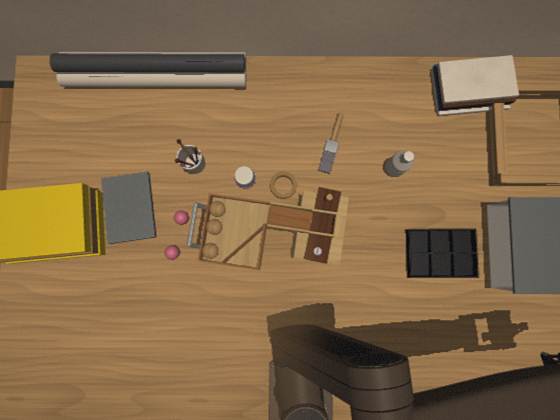

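The top view shows the tray at about (235,232), its bar at (196,225), three wooden balls at (217,209), (214,227) and (209,250), and the dark cover with its screw at (318,251) and knob at (330,197). The pink balls at (181,217) and (172,252) lie on the table and are not meant. I'll enlarge both views to confirm.

```bash
python3 - <<'E'
import cv2
a=cv2.imread("pics/top0.png")[165:285,160:360]; cv2.imwrite("pics/topc.png",cv2.resize(a,None,fx=4,fy=4,interpolation=cv2.INTER_CUBIC))
a=cv2.imread("pics/scene0.png")[145:305,225:425]; cv2.imwrite("pics/scenec.png",cv2.resize(a,None,fx=3.75,fy=3.75,interpolation=cv2.INTER_CUBIC))
E
```

```text
(no output)
```

View pics/topc.png

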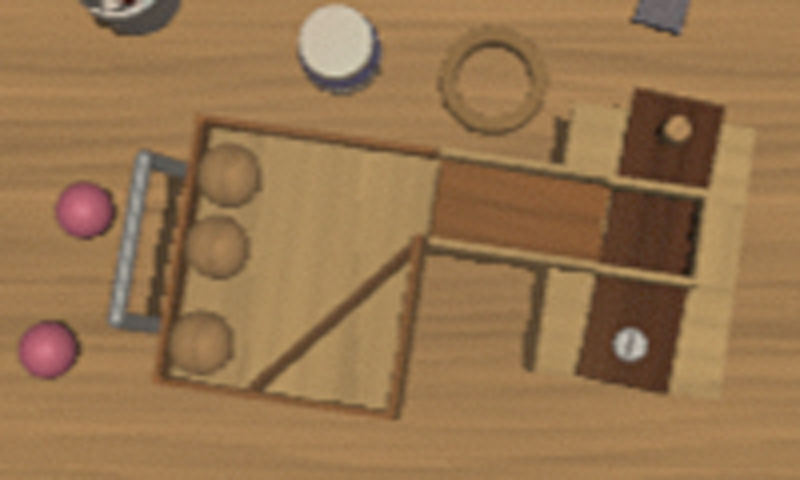

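View pics/scenec.png

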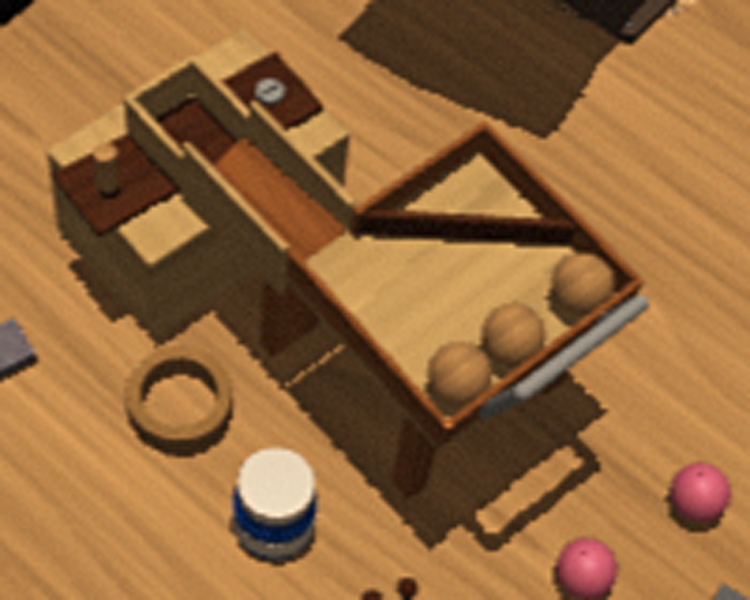

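The crops show the three wooden balls in the tray, against the back wall and under the bar. The pink ones lie on the table, so they're excluded. The knob top is at (678,127) in the top crop and (106,152) in the scene crop. The screw is at (631,345) and (270,91).

```bash
cat > h.py <<'E'
import numpy as np
def bp(cam,u,v,z):
    c=np.load(cam+"0.npz") if isinstance(cam,str) else cam
    K,R,t=c["intrinsics"],c["R"],c["t"]; o=-R.T@t; d=R.T@np.linalg.inv(K)@[u,v,1]
    return o+d*(z-o[2])/d[2]
def T(u,v,z): return bp("top",160+(u+.5)/4-.5,165+(v+.5)/4-.5,z)
def S(u,v,z): return bp("scene",225+(u+.5)/3.75-.5,145+(v+.5)/3.75-.5,z)
E
python3 - <<'E'
from h import *
np.set_printoptions(precision=4,suppress=True)
kt,ks=T(678,127,.168),S(106,152,.168); st,ss=T(631,345,.126),S(270,91,.126)
print("knob",kt,ks,"screw",st,ss, np.linalg.norm((kt-st)[:2]),np.linalg.norm((ks-ss)[:2]))
b1,b2=T(143,158,.228),T(118,322,.228); print("bar",b1,b2,(b1+b2)/2,np.linalg.norm(b1-b2))
print("barS",S(645,300,.228))
# box corners z=.115 top: (757,127),(720,397) right edge(-y face)
c1,c2=T(757,127,.115),T(720,397,.115); print("boxR",c1,c2,np.linalg.norm(c1-c2))
# tray back corners, rim z: 
t=[T(200,118,.18),T(158,380,.18),T(400,417,.192),T(438,152,.192)]
for a in t: print("tray",a)
d=(c1-c2); print("yaw x-axis",np.degrees(np.arctan2(d[1],d[0])))
d=(b1-b2); print("yaw bar",np.degrees(np.arctan2(d[1],d[0])))
d=t[0]-t[1]; print(np.degrees(np.arctan2(d[1],d[0])),np.linalg.norm(d))
d=t[1]-t[2]; print(np.degrees(np.arctan2(d[1],d[0]))-90,np.linalg.norm(d))
for a,b in((kt,st),(ks,ss)):
  d=a-b; print("knobdir",np.degrees(np.arctan2(d[1],d[0])))
for u,v in((228,175),(217,247),(200,343)): print("ball",T(u,v,.172))
E
```

```text
knob [ 0.5819 -0.0753  0.168 ] [ 0.5809 -0.0734  0.168 ] screw [ 0.429  -0.0447  0.126 ] [ 0.429  -0.0434  0.126 ] 0.1559041727514612 0.1548301489094259
bar [0.5513 0.2913 0.228 ] [0.4411 0.305  0.228 ] [0.4962 0.2982 0.228 ] 0.11097063997059095
barS [0.4417 0.3106 0.228 ]
boxR [ 0.589  -0.1388  0.115 ] [ 0.3921 -0.1097  0.115 ] 0.1990084047356138
tray [0.585  0.2611 0.18  ]
tray [0.4025 0.2858 0.18  ]
tray [0.3786 0.1179 0.192 ]
tray [0.5605 0.0935 0.192 ]
yaw x-axis -8.40801812090367
yaw bar -7.095159562741015
-7.716497862949385 0.1842036306257269
-8.098942855332965 0.17002415880130492
knobdir -11.310388029657092
knobdir -11.160021948469693
ball [0.5457 0.2417 0.172 ]
ball [0.495  0.2483 0.172 ]
ball [0.4281 0.2586 0.172 ]
```

Both cameras agree to within 2 mm. The sizes match too: knob to screw 155 mm, bar 111 mm, box 199 mm. The feeder's yaw is about −8° and the cover stands at about 0.06 rad. Next I'll move above the knob.

```bash
cat >> h.py <<'E'
from scipy.spatial.transform import Rotation as Ro
def goal(p,yaw):
    from plant import get_state
    s=get_state(); R=Ro.from_quat(s["tcp_rot"]); 
    Rt=Ro.from_euler("ZX",[yaw,180],degrees=True)
    print("t",round(s["time"],2),"pos",np.round(s["eef_pos"],4),"open",round(s["opening"],3),"F",np.round(s["contact_force"],1),"q",np.round(s["qpos"],2),
     "\n shift mm",np.round(R.inv().apply(np.array(p)-s["eef_pos"])*1e3,1),"after-turn axes",np.round(Rt.inv().apply(np.array(p)-s["eef_pos"])*1e3,1),"turn deg",np.round((R.inv()*Rt).as_rotvec(degrees=True),1))
E
python3 -c "
from h import *
goal([.5815,-.0745,.405],78.8)"
R='{"x":-25,"y":-30}'
python3 -m jog '[{"x":-25,"y":-30,"grip":0},{"x":-25,"y":-30},{"x":-25,"y":-30},{"x":-25,"y":-30},{"x":-25,"y":-30},{"x":-25,"y":-30},{"x":-25,"y":-30},{"x":-25,"y":-30}]' 
python3 -m jog '[{"x":-25,"y":-30},{"x":-25,"y":-30},{"x":-25,"y":-30},{"x":-25,"y":-30},{"x":-25,"y":-30},{"x":-25,"y":-30},{"x":-25,"y":-30},{"x":-25,"y":-30}]' 
python3 -m jog '[{"x":-25,"y":-30},{"x":-25,"y":-30},{"rz":-7},{"rz":-7},{"rz":-7},{"rz":-7},{"rz":-7},{"rz":-7}]' 
python3 -m jog '[{"rz":-7},{"rz":-7},{"rz":-7},{"rz":-7},{"rz":-7},{"rz":-7},{"rz":-7},{"rz":-7}]' 
python3 -m jog '[{"rz":-7},{"rz":-7},{"rz":-7},{"rz":-7},{"rz":-7},{"rz":-7},{"rz":-7},{"rz":-6}]' 
python3 -c "
from h import *
goal([.5815,-.0745,.307],78.8)"
```

```text
t 0.1 pos [ 0.1786 -0.6507  0.4035] open 0.998 F [-0.7 -0.2 -0.3] q [-1.45  0.29  1.58  0.    1.28 -0.15] 
 shift mm [-4.491e+02 -5.410e+02 -4.000e-01] after-turn axes [643.5 283.3  -1.5] turn deg [  -0.2    0.  -153.5]
t 0.1 pos [ 0.1786 -0.6507  0.4035] open 0.998 F [-0.7 -0.2 -0.3] q [-1.45  0.29  1.58  0.    1.28 -0.15] 
 shift mm [-448.8 -541.    97.6] after-turn axes [643.5 283.3  96.5] turn deg [  -0.2    0.  -153.5]$[0]: bad value
$[0]: bad value
$[0]: bad value
$[0]: bad value
$[0]: bad value
```

```bash
python3 -m jog '[{"x":-25,"y":-30,"z":0,"rx":0,"ry":0,"rz":0,"grip":0}]'; python3 -m jog --help
```

```text
time: 0.18
eef_pos: [0.1979, -0.6217, 0.4032]
tcp_rot: [0.794, -0.608, -0.0, 0.001]
contact_force: [-0.2, 1.4, 0.6]
opening: 1.0invalid input: not JSON, or not a number
```

```bash

python3 -m jog '[{"x":-25,"y":-30,"z":0,"rx":0,"ry":0,"rz":0,"grip":0},{"x":-25,"y":-30,"z":0,"rx":0,"ry":0,"rz":0,"grip":0},{"x":-25,"y":-30,"z":0,"rx":0,"ry":0,"rz":0,"grip":0},{"x":-25,"y":-30,"z":0,"rx":0,"ry":0,"rz":0,"grip":0},{"x":-25,"y":-30,"z":0,"rx":0,"ry":0,"rz":0,"grip":0},{"x":-25,"y":-30,"z":0,"rx":0,"ry":0,"rz":0,"grip":0},{"x":-25,"y":-30,"z":0,"rx":0,"ry":0,"rz":0,"grip":0},{"x":-25,"y":-30,"z":0,"rx":0,"ry":0,"rz":0,"grip":0}]'
python3 -m jog '[{"x":-25,"y":-30,"z":0,"rx":0,"ry":0,"rz":0,"grip":0},{"x":-25,"y":-30,"z":0,"rx":0,"ry":0,"rz":0,"grip":0},{"x":-25,"y":-30,"z":0,"rx":0,"ry":0,"rz":0,"grip":0},{"x":-25,"y":-30,"z":0,"rx":0,"ry":0,"rz":0,"grip":0},{"x":-25,"y":-30,"z":0,"rx":0,"ry":0,"rz":0,"grip":0},{"x":-25,"y":-30,"z":0,"rx":0,"ry":0,"rz":0,"grip":0},{"x":-25,"y":-30,"z":0,"rx":0,"ry":0,"rz":0,"grip":0},{"x":-25,"y":-30,"z":0,"rx":0,"ry":0,"rz":0,"grip":0}]'
python3 -c "
from h import *
goal([.5815,-.0745,.405],78.8)"
```

```text
time: 0.85
eef_pos: [0.3801, -0.3606, 0.4043]
tcp_rot: [0.795, -0.607, -0.0, -0.0]
contact_force: [0.2, 0.1, 0.8]
opening: 0.998
time: 1.52
eef_pos: [0.5586, -0.1042, 0.4043]
tcp_rot: [0.795, -0.606, -0.0, 0.0]
contact_force: [-0.2, 0.3, 0.7]
opening: 1.001
t 1.52 pos [ 0.5586 -0.1042  0.4043] open 1.001 F [-0.2  0.3  0.7] q [-0.36  0.05  1.84 -0.    1.25  0.94] 
 shift mm [-22.5 -29.9  -0.7] after-turn axes [33.5 16.7 -0.7] turn deg [  -0.     0.  -153.4]
```

```bash

for i in 1; do :; done
python3 -m jog '[{"x":-22,"y":-25,"z":0,"rx":0,"ry":0,"rz":0,"grip":0},{"x":0,"y":0,"z":0,"rx":0,"ry":0,"rz":-7,"grip":0},{"x":0,"y":0,"z":0,"rx":0,"ry":0,"rz":-7,"grip":0},{"x":0,"y":0,"z":0,"rx":0,"ry":0,"rz":-7,"grip":0},{"x":0,"y":0,"z":0,"rx":0,"ry":0,"rz":-7,"grip":0},{"x":0,"y":0,"z":0,"rx":0,"ry":0,"rz":-7,"grip":0},{"x":0,"y":0,"z":0,"rx":0,"ry":0,"rz":-7,"grip":0},{"x":0,"y":0,"z":0,"rx":0,"ry":0,"rz":-7,"grip":0}]'
python3 -m jog '[{"x":0,"y":0,"z":0,"rx":0,"ry":0,"rz":-7,"grip":0},{"x":0,"y":0,"z":0,"rx":0,"ry":0,"rz":-7,"grip":0},{"x":0,"y":0,"z":0,"rx":0,"ry":0,"rz":-7,"grip":0},{"x":0,"y":0,"z":0,"rx":0,"ry":0,"rz":-7,"grip":0},{"x":0,"y":0,"z":0,"rx":0,"ry":0,"rz":-7,"grip":0},{"x":0,"y":0,"z":0,"rx":0,"ry":0,"rz":-7,"grip":0},{"x":0,"y":0,"z":0,"rx":0,"ry":0,"rz":-7,"grip":0},{"x":0,"y":0,"z":0,"rx":0,"ry":0,"rz":-7,"grip":0}]'
python3 -m jog '[{"x":0,"y":0,"z":0,"rx":0,"ry":0,"rz":-7,"grip":0},{"x":0,"y":0,"z":0,"rx":0,"ry":0,"rz":-7,"grip":0},{"x":0,"y":0,"z":0,"rx":0,"ry":0,"rz":-7,"grip":0},{"x":0,"y":0,"z":0,"rx":0,"ry":0,"rz":-7,"grip":0},{"x":0,"y":0,"z":0,"rx":0,"ry":0,"rz":-7,"grip":0},{"x":0,"y":0,"z":0,"rx":0,"ry":0,"rz":-7,"grip":0}]'
python3 -c "
from h import *
goal([.5815,-.0745,.305],78.8)"
```

```text
time: 2.18
eef_pos: [0.5761, -0.0782, 0.404]
tcp_rot: [0.976, -0.219, -0.001, -0.0]
contact_force: [0.2, 0.5, -1.0]
opening: 1.003
time: 2.85
eef_pos: [0.5761, -0.0783, 0.4041]
tcp_rot: [0.964, 0.265, -0.001, -0.0]
contact_force: [-0.1, -0.2, -0.1]
opening: 0.999
time: 3.35
eef_pos: [0.5761, -0.0782, 0.404]
tcp_rot: [0.805, 0.593, -0.0, -0.001]
contact_force: [-0.5, 0.2, -0.8]
opening: 0.999
t 3.35 pos [ 0.5761 -0.0782  0.404 ] open 0.999 F [-0.5  0.2 -0.8] q [-0.31  0.08  1.81 -0.    1.25 -1.58] 
 shift mm [ 5.2  4.2 99. ] after-turn axes [ 4.7  4.6 99. ] turn deg [-0.1 -0.  -6.1]
```

```bash

python3 -m jog '[{"x":5,"y":4,"z":0,"rx":0,"ry":0,"rz":-6,"grip":0},{"x":0,"y":0,"z":20,"rx":0,"ry":0,"rz":0,"grip":0},{"x":0,"y":0,"z":20,"rx":0,"ry":0,"rz":0,"grip":0},{"x":0,"y":0,"z":20,"rx":0,"ry":0,"rz":0,"grip":0},{"x":0,"y":0,"z":20,"rx":0,"ry":0,"rz":0,"grip":0},{"x":0,"y":0,"z":18,"rx":0,"ry":0,"rz":0,"grip":0},{"x":0,"y":0,"z":0,"rx":0,"ry":0,"rz":0,"grip":0}]' 20
python3 - <<'E'
from h import *
goal([.5815,-.0745,.305],78.8)
from plant import read_camera
import cv2
a=read_camera("scene")["frame"][:,:,::-1][100:260,200:400]; cv2.imwrite("pics/s1.png",cv2.resize(a,None,fx=3.75,fy=3.75,interpolation=cv2.INTER_CUBIC))
E
```

```text
time: 3.93
eef_pos: [0.5799, -0.0742, 0.3015]
tcp_rot: [0.775, 0.632, -0.003, -0.004]
contact_force: [-1.2, -0.4, -0.7]
opening: 0.997
t 3.93 pos [ 0.5799 -0.0742  0.3015] open 0.997 F [-1.2 -0.4 -0.7] q [-0.3   0.2   1.88 -0.    1.07 -1.67] 
 shift mm [ 0.1  1.6 -3.5] after-turn axes [ 0.1  1.6 -3.5] turn deg [-0.5 -0.1 -0.5]
```

View pics/s1.png

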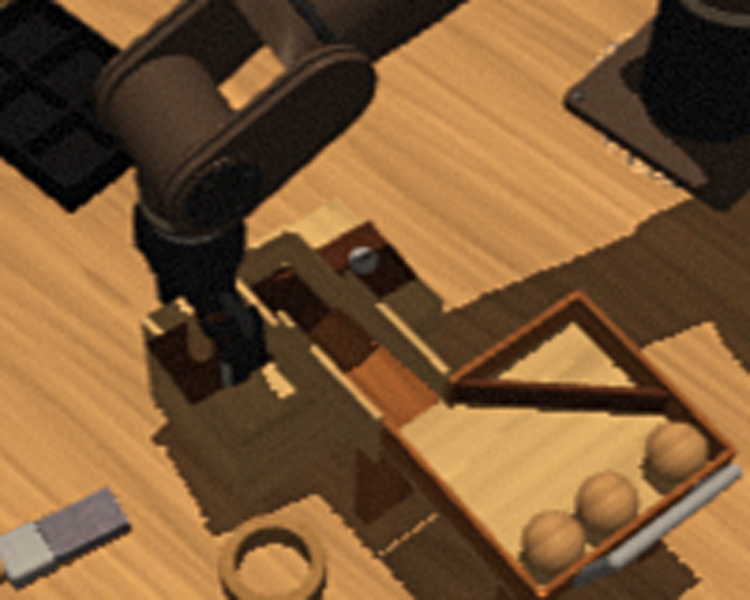

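The knob at (200,343) stands between the open fingers and the fingertips are above the cover. I'll raise the tool 3 mm and close.

```bash

python3 -m jog '[{"x":0,"y":1,"z":-3,"rx":0,"ry":0,"rz":0,"grip":0},{"x":0,"y":0,"z":0,"rx":0,"ry":0,"rz":0,"grip":1},{"x":0,"y":0,"z":0,"rx":0,"ry":0,"rz":0,"grip":1},{"x":0,"y":0,"z":0,"rx":0,"ry":0,"rz":0,"grip":1},{"x":0,"y":0,"z":0,"rx":0,"ry":0,"rz":0,"grip":1},{"x":0,"y":0,"z":0,"rx":0,"ry":0,"rz":0,"grip":1},{"x":0,"y":0,"z":0,"rx":0,"ry":0,"rz":0,"grip":1},{"x":0,"y":0,"z":0,"rx":0,"ry":0,"rz":0,"grip":1}]' 20
python3 - <<'E'
from h import *
goal([.5815,-.0745,.305],78.8)
# arc in tool frame for a row of -6 deg: rotation about screw at distance r along radial
s=None
E
```

```text
time: 4.65
eef_pos: [0.5827, -0.0749, 0.3101]
tcp_rot: [0.775, 0.632, 0.0, 0.0]
contact_force: [-1.0, 0.4, 2.0]
opening: 0.202
t 4.65 pos [ 0.5827 -0.0749  0.3101] open 0.202 F [-1.   0.4  2. ] q [-0.3   0.19  1.87 -0.    1.08 -1.67] 
 shift mm [ 0.2 -1.2  5.1] after-turn axes [ 0.2 -1.2  5.1] turn deg [ 0.   0.  -0.5]
```

```bash

python3 -m jog '[{"x":-13.5,"y":-0.6,"z":0,"rx":0,"ry":0,"rz":5,"grip":1},{"x":-13.5,"y":-0.6,"z":0,"rx":0,"ry":0,"rz":5,"grip":1},{"x":-13.5,"y":-0.6,"z":0,"rx":0,"ry":0,"rz":5,"grip":1},{"x":-13.5,"y":-0.6,"z":0,"rx":0,"ry":0,"rz":5,"grip":1},{"x":-13.5,"y":-0.6,"z":0,"rx":0,"ry":0,"rz":5,"grip":1}]'
python3 - <<'E'
from h import *
a=np.radians(-11.2-25); goal([.429+.155*np.cos(a),-.044+.155*np.sin(a),.310],78.4-25)
E
```

```text
time: 5.07
eef_pos: [0.555, -0.1365, 0.3101]
tcp_rot: [0.894, 0.447, 0.0, 0.0]
contact_force: [-1.0, 0.3, 2.3]
opening: 0.201
t 5.07 pos [ 0.555  -0.1365  0.3101] open 0.201 F [-1.   0.3  2.3] q [-0.42  0.16  1.91  0.    1.07 -1.35] 
 shift mm [ 0.2 -1.4  0.1] after-turn axes [ 0.2 -1.4  0.1] turn deg [ 0.  -0.  -0.3]
```

```bash

python3 -m jog '[{"x":-13.5,"y":-0.7,"z":0,"rx":0,"ry":0,"rz":5,"grip":1},{"x":-13.5,"y":-0.7,"z":0,"rx":0,"ry":0,"rz":5,"grip":1},{"x":-13.5,"y":-0.7,"z":0,"rx":0,"ry":0,"rz":5,"grip":1},{"x":-13.5,"y":-0.7,"z":0,"rx":0,"ry":0,"rz":5,"grip":1},{"x":-13.5,"y":-0.7,"z":0,"rx":0,"ry":0,"rz":5,"grip":1},{"x":-13.5,"y":-0.7,"z":0,"rx":0,"ry":0,"rz":5,"grip":1}]'
python3 -m jog '[{"x":-13.5,"y":-0.7,"z":0,"rx":0,"ry":0,"rz":5,"grip":1},{"x":-13.5,"y":-0.7,"z":0,"rx":0,"ry":0,"rz":5,"grip":1},{"x":-13.5,"y":-0.7,"z":0,"rx":0,"ry":0,"rz":5,"grip":1},{"x":-13.5,"y":-0.7,"z":0,"rx":0,"ry":0,"rz":5,"grip":1},{"x":0,"y":0,"z":0,"rx":0,"ry":0,"rz":0,"grip":1}]'
python3 - <<'E'
from h import *
a=np.radians(-11.2-75); goal([.429+.155*np.cos(a),-.044+.155*np.sin(a),.310],78.4-75)
E
```

```text
time: 5.57
eef_pos: [0.4916, -0.1862, 0.3102]
tcp_rot: [0.98, 0.201, 0.001, 0.001]
contact_force: [1.1, -1.9, 1.2]
opening: 0.204
time: 5.98
eef_pos: [0.4381, -0.1985, 0.3102]
tcp_rot: [1.0, 0.028, 0.0, 0.002]
contact_force: [0.3, -5.3, -2.1]
opening: 0.202
t 5.98 pos [ 0.4381 -0.1985  0.3102] open 0.202 F [ 0.3 -5.3 -2.1] q [-0.64 -0.05  2.12 -0.    1.06 -0.69] 
 shift mm [1.2 0.2 0.2] after-turn axes [1.2 0.2 0.2] turn deg [ 0.3 -0.  -0.2]
```

```bash

python3 -m jog '[{"x":0,"y":0,"z":0,"rx":0,"ry":0,"rz":0,"grip":0.5},{"x":0,"y":0,"z":0,"rx":0,"ry":0,"rz":0,"grip":0.5},{"x":0,"y":0,"z":0,"rx":0,"ry":0,"rz":0,"grip":0.5},{"x":0,"y":0,"z":-25,"rx":0,"ry":0,"rz":0,"grip":0.5},{"x":0,"y":0,"z":-30,"rx":0,"ry":0,"rz":0,"grip":0.5},{"x":0,"y":0,"z":-40,"rx":0,"ry":0,"rz":0,"grip":0.5},{"x":0,"y":0,"z":-40,"rx":0,"ry":0,"rz":0,"grip":0.5},{"x":0,"y":0,"z":-15,"rx":0,"ry":0,"rz":0,"grip":0.5}]'
python3 - <<'E'
from h import *
goal([.496,.298,.46],82)
from plant import read_camera
import cv2
for n in("scene","top"):
    c=read_camera(n); f=c["frame"][:,:,::-1]; cv2.imwrite(f"pics/{n}2f.png",f)
    a=f[145:305,225:425] if n=="scene" else f[165:285,160:360]
    k=3.75 if n=="scene" else 4
    cv2.imwrite(f"pics/{n}2.png",cv2.resize(a,None,fx=k,fy=k,interpolation=cv2.INTER_CUBIC))
E
```

```text
time: 6.65
eef_pos: [0.4401, -0.1972, 0.4664]
tcp_rot: [1.0, 0.03, 0.004, 0.003]
contact_force: [0.3, -0.6, 0.5]
opening: 0.506
t 6.65 pos [ 0.4401 -0.1972  0.4664] open 0.506 F [ 0.3 -0.6  0.5] q [-0.63 -0.2   1.96  0.    1.36 -0.69] 
 shift mm [  85.2 -491.1    4.2] after-turn axes [498.2 -13.6   6.4] turn deg [  0.6  -0.1 -78.6]
```

View pics/scene2.png

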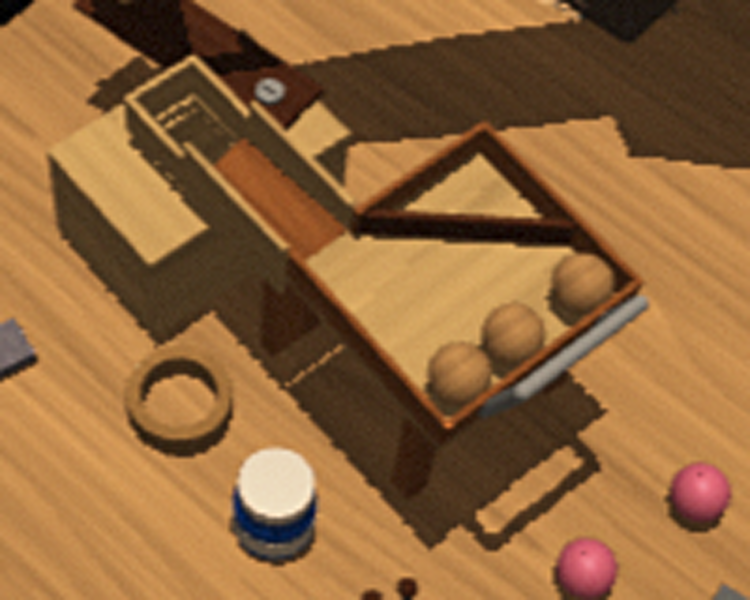

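View pics/top2.png

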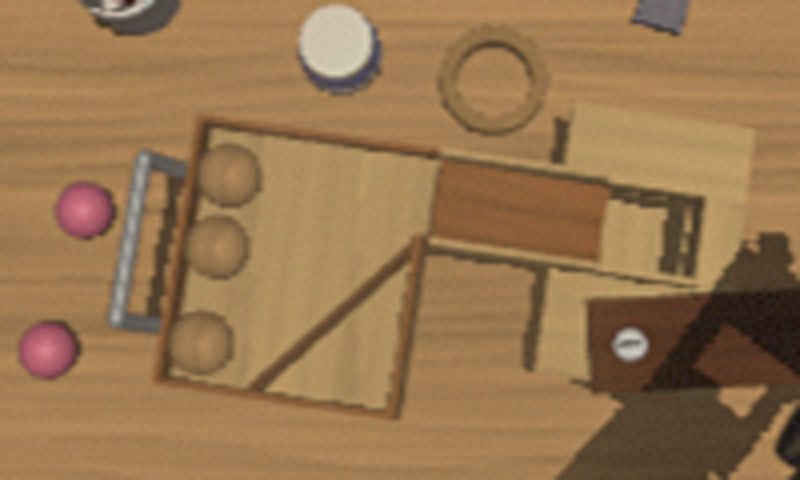

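The cover is open and the port at (660,225) in the top crop is wholly clear. The bar runs from (143,158) to (118,322) in the top crop and from (524,386) to (642,305) in the scene crop. I'll triangulate it.

```bash
python3 - <<'E'
from h import *
import cv2
np.set_printoptions(precision=4,suppress=True)
def P(n):
    c=np.load(n+"0.npz"); return c["intrinsics"]@np.hstack([c["R"],c["t"][:,None]])
t=lambda u,v:np.array([160+(u+.5)/4-.5,165+(v+.5)/4-.5])
s=lambda u,v:np.array([225+(u+.5)/3.75-.5,145+(v+.5)/3.75-.5])
for a,b in((t(143,158),s(524,386)),(t(118,322),s(642,305))):
    X=cv2.triangulatePoints(P("top"),P("scene"),a,b); print(X[:3,0]/X[3,0])
m=(T(143,158,.222)+T(118,322,.222))/2; print(m)
# tray hinge by yaw from screw? back from bar: 
for yaw in(-8,):
  y=np.radians(yaw); ey=np.array([-np.sin(y),np.cos(y)])
  print("hinge est",m[:2]-ey*(.190*np.cos(.07)+.075*np.sin(.07)))
print("hinge corners mid at rim",(T(400,417,.192)+T(438,152,.192))/2)
E
```

```text
[0.5509 0.2917 0.2285]
[0.4406 0.3083 0.2174]
[0.4966 0.2993 0.222 ]
hinge est [0.4695 0.1064]
hinge corners mid at rim [0.4695 0.1057 0.192 ]
```

The bar middle is at (0.497, 0.299, 0.222). The hinge derived from the bar agrees with the tray corners to 1 mm. Next I'll move above the bar.

```bash

python3 -m jog '[{"x":6,"y":-35,"z":0,"rx":0,"ry":0,"rz":0,"grip":0.5},{"x":6,"y":-35,"z":0,"rx":0,"ry":0,"rz":0,"grip":0.5},{"x":6,"y":-35,"z":0,"rx":0,"ry":0,"rz":0,"grip":0.5},{"x":6,"y":-35,"z":0,"rx":0,"ry":0,"rz":0,"grip":0.5},{"x":6,"y":-35,"z":0,"rx":0,"ry":0,"rz":0,"grip":0.5},{"x":6,"y":-35,"z":0,"rx":0,"ry":0,"rz":0,"grip":0.5},{"x":6,"y":-35,"z":0,"rx":0,"ry":0,"rz":0,"grip":0.5},{"x":6,"y":-35,"z":0,"rx":0,"ry":0,"rz":0,"grip":0.5}]'
python3 -m jog '[{"x":6,"y":-35,"z":0,"rx":0,"ry":0,"rz":0,"grip":0.5},{"x":6,"y":-35,"z":0,"rx":0,"ry":0,"rz":0,"grip":0.5},{"x":6,"y":-35,"z":0,"rx":0,"ry":0,"rz":0,"grip":0.5},{"x":6,"y":-35,"z":0,"rx":0,"ry":0,"rz":0,"grip":0.5},{"x":6,"y":-35,"z":0,"rx":0,"ry":0,"rz":0,"grip":0.5},{"x":6,"y":-35,"z":0,"rx":0,"ry":0,"rz":0,"grip":0.5},{"x":0,"y":0,"z":0,"rx":0,"ry":0,"rz":-7,"grip":0.5},{"x":0,"y":0,"z":0,"rx":0,"ry":0,"rz":-7,"grip":0.5}]'
python3 -m jog '[{"x":0,"y":0,"z":0,"rx":0,"ry":0,"rz":-7,"grip":0.5},{"x":0,"y":0,"z":0,"rx":0,"ry":0,"rz":-7,"grip":0.5},{"x":0,"y":0,"z":0,"rx":0,"ry":0,"rz":-7,"grip":0.5},{"x":0,"y":0,"z":0,"rx":0,"ry":0,"rz":-7,"grip":0.5},{"x":0,"y":0,"z":0,"rx":0,"ry":0,"rz":-7,"grip":0.5},{"x":0,"y":0,"z":0,"rx":0,"ry":0,"rz":-7,"grip":0.5},{"x":0,"y":0,"z":0,"rx":0,"ry":0,"rz":-7,"grip":0.5},{"x":0,"y":0,"z":0,"rx":0,"ry":0,"rz":-7,"grip":0.5}]'
python3 -c "
from h import *
goal([.4966,.299,.377],82)"
```

```text
time: 7.42
eef_pos: [0.4705, 0.0871, 0.4576]
tcp_rot: [1.0, 0.029, -0.002, -0.0]
contact_force: [0.9, 0.7, 0.5]
opening: 0.505
time: 8.08
eef_pos: [0.4941, 0.2991, 0.4566]
tcp_rot: [0.988, 0.156, -0.002, 0.0]
contact_force: [-0.8, -0.3, 0.0]
opening: 0.498
time: 8.75
eef_pos: [0.4943, 0.297, 0.457]
tcp_rot: [0.8, 0.6, -0.002, -0.001]
contact_force: [0.2, -0.1, 0.6]
opening: 0.497
t 8.75 pos [0.4943 0.297  0.457 ] open 0.497 F [ 0.2 -0.1  0.6] q [ 0.37  0.03  1.77  0.    1.35 -0.92] 
 shift mm [ 2.7  1.9 80. ] after-turn axes [ 2.3  2.  80. ] turn deg [-0.2  0.1 -8.3]
```

```bash

python3 -m jog '[{"x":2.7,"y":2,"z":0,"rx":0,"ry":0,"rz":-7,"grip":0.5},{"x":0,"y":0,"z":15,"rx":0,"ry":0,"rz":-1,"grip":0.5},{"x":0,"y":0,"z":15,"rx":0,"ry":0,"rz":0,"grip":0.5},{"x":0,"y":0,"z":10,"rx":0,"ry":0,"rz":0,"grip":0.5},{"x":0,"y":0,"z":0,"rx":0,"ry":0,"rz":0,"grip":0.5}]'
python3 - <<'E'
from h import *
goal([.4966,.299,.377],82)
from plant import read_camera
import cv2
a=read_camera("scene")["frame"][:,:,::-1][145:305,275:475]; cv2.imwrite("pics/s3.png",cv2.resize(a,None,fx=3.75,fy=3.75,interpolation=cv2.INTER_CUBIC))
E
```

```text
time: 9.17
eef_pos: [0.4964, 0.2987, 0.4146]
tcp_rot: [0.758, 0.652, -0.004, -0.002]
contact_force: [-0.4, 0.2, -0.6]
opening: 0.502
t 9.17 pos [0.4964 0.2987 0.4146] open 0.502 F [-0.4  0.2 -0.6] q [ 0.37  0.07  1.81  0.    1.27 -1.05] 
 shift mm [ 0.5  0.4 37.6] after-turn axes [ 0.3  0.1 37.6] turn deg [-0.4  0.2 -0.6]
```

View pics/s3.png

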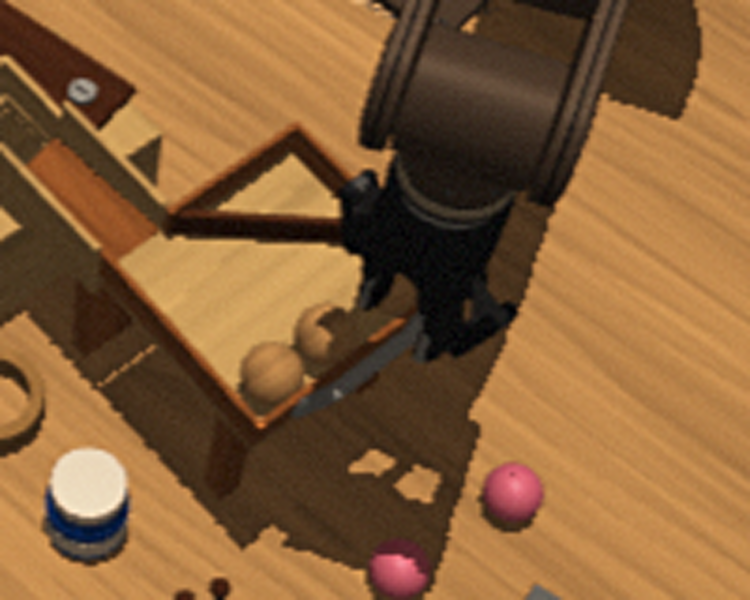

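The fingers straddle the bar at about (420,330), clear of the balls. I'll descend and pinch.

```bash

python3 -m jog '[{"x":0,"y":0,"z":13,"rx":0,"ry":0,"rz":0,"grip":0.5},{"x":0,"y":0,"z":12,"rx":0,"ry":0,"rz":0,"grip":0.5},{"x":0,"y":0,"z":12,"rx":0,"ry":0,"rz":0,"grip":0.5},{"x":0,"y":0,"z":0,"rx":0,"ry":0,"rz":0,"grip":1},{"x":0,"y":0,"z":0,"rx":0,"ry":0,"rz":0,"grip":1},{"x":0,"y":0,"z":0,"rx":0,"ry":0,"rz":0,"grip":1},{"x":0,"y":0,"z":0,"rx":0,"ry":0,"rz":0,"grip":1},{"x":0,"y":0,"z":0,"rx":0,"ry":0,"rz":0,"grip":1}]' 25
python3 - <<'E'
from h import *
H=np.array([.4695,.106]);y=np.radians(-8);ey=np.array([-np.sin(y),np.cos(y)])
goal([.4966,.299,.377],82)
for th in np.arange(0,.46,.05):
    f=th-.07; print(round(th,2),np.round([1e3*(.19*np.cos(f)-.075*np.sin(f)-.1948),1e3*(.19*np.sin(f)+.075*np.cos(f)-.0615)],1))
E
```

```text
time: 9.88
eef_pos: [0.4971, 0.2995, 0.3833]
tcp_rot: [0.758, 0.652, 0.001, -0.001]
contact_force: [-0.9, 5.3, -1.1]
opening: 0.13
t 9.88 pos [0.4971 0.2995 0.3833] open 0.13 F [-0.9  5.3 -1.1] q [ 0.37  0.1   1.83  0.    1.21 -1.05] 
 shift mm [-0.6 -0.4  6.3] after-turn axes [-0.5 -0.4  6.3] turn deg [-0.  -0.2 -0.6]
0.0 [-0.  0.]
0.05 [-3.3  9.7]
0.1 [-7.1 19.2]
0.15 [-11.4  28.4]
0.2 [-16.1  37.5]
0.25 [-21.3  46.3]
0.3 [-26.9  54.8]
0.35 [-32.9  63.1]
0.4 [-39.4  71. ]
0.45 [-46.2  78.6]
```

```bash

python3 -m jog '[{"x":-1.8,"y":0,"z":-4.8,"rx":0,"ry":0,"rz":0,"grip":1},{"x":-1.8,"y":0,"z":-4.8,"rx":0,"ry":0,"rz":0,"grip":1},{"x":-1.8,"y":0,"z":-4.8,"rx":0,"ry":0,"rz":0,"grip":1},{"x":-1.8,"y":0,"z":-4.8,"rx":0,"ry":0,"rz":0,"grip":1},{"x":-2.2,"y":0,"z":-4.6,"rx":0,"ry":0,"rz":0,"grip":1},{"x":-2.2,"y":0,"z":-4.6,"rx":0,"ry":0,"rz":0,"grip":1},{"x":-2.2,"y":0,"z":-4.6,"rx":0,"ry":0,"rz":0,"grip":1},{"x":-2.2,"y":0,"z":-4.6,"rx":0,"ry":0,"rz":0,"grip":1}]'
python3 -m jog '[{"x":-2.7,"y":0,"z":-4.3,"rx":0,"ry":0,"rz":0,"grip":1},{"x":-2.7,"y":0,"z":-4.3,"rx":0,"ry":0,"rz":0,"grip":1},{"x":-2.7,"y":0,"z":-4.3,"rx":0,"ry":0,"rz":0,"grip":1},{"x":-2.7,"y":0,"z":-4.3,"rx":0,"ry":0,"rz":0,"grip":1},{"x":-3,"y":0,"z":-4.1,"rx":0,"ry":0,"rz":0,"grip":1},{"x":-3,"y":0,"z":-4.1,"rx":0,"ry":0,"rz":0,"grip":1},{"x":-3,"y":0,"z":-4.1,"rx":0,"ry":0,"rz":0,"grip":1}]'
cat > snap.py <<'E'
from plant import read_camera
import cv2,sys,numpy as np
o=[]
a=read_camera("scene")["frame"][:,:,::-1][145:305,225:425]; b=read_camera("top")["frame"][:,:,::-1][150:290,160:360]
im=np.vstack([cv2.resize(a,(400,320),interpolation=cv2.INTER_CUBIC),cv2.resize(b,(400,280),interpolation=cv2.INTER_CUBIC)])
cv2.imwrite(f"pics/{sys.argv[1]}.png",im)
E
python3 snap.py a1
```

```text
time: 10.55
eef_pos: [0.4947, 0.2835, 0.4212]
tcp_rot: [0.758, 0.652, 0.001, -0.001]
contact_force: [-0.7, 4.1, -1.7]
opening: 0.132
time: 11.13
eef_pos: [0.4917, 0.2638, 0.4513]
tcp_rot: [0.758, 0.652, 0.002, -0.001]
contact_force: [-0.3, 4.7, 0.3]
opening: 0.13
```

View pics/a1.png

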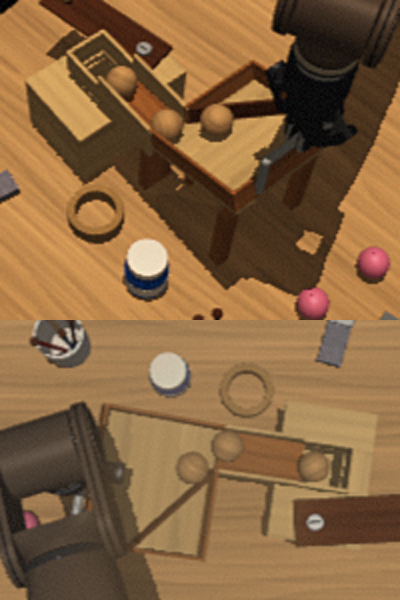

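The tray is tilted. One ball is at the port (121,83), one is at the channel's entrance (167,126), and one is rolling along the rail (217,122). I'll hold for a moment.

```bash

python3 -m jog '[{"x":0,"y":0,"z":0,"rx":0,"ry":0,"rz":0,"grip":1},{"x":0,"y":0,"z":0,"rx":0,"ry":0,"rz":0,"grip":1},{"x":0,"y":0,"z":0,"rx":0,"ry":0,"rz":0,"grip":1},{"x":0,"y":0,"z":0,"rx":0,"ry":0,"rz":0,"grip":1},{"x":0,"y":0,"z":0,"rx":0,"ry":0,"rz":0,"grip":1},{"x":0,"y":0,"z":0,"rx":0,"ry":0,"rz":0,"grip":1},{"x":0,"y":0,"z":0,"rx":0,"ry":0,"rz":0,"grip":1},{"x":0,"y":0,"z":0,"rx":0,"ry":0,"rz":0,"grip":1}]'
python3 -m jog '[{"x":0,"y":0,"z":0,"rx":0,"ry":0,"rz":0,"grip":1},{"x":0,"y":0,"z":0,"rx":0,"ry":0,"rz":0,"grip":1},{"x":0,"y":0,"z":0,"rx":0,"ry":0,"rz":0,"grip":1},{"x":0,"y":0,"z":0,"rx":0,"ry":0,"rz":0,"grip":1},{"x":0,"y":0,"z":0,"rx":0,"ry":0,"rz":0,"grip":1},{"x":0,"y":0,"z":0,"rx":0,"ry":0,"rz":0,"grip":1},{"x":0,"y":0,"z":0,"rx":0,"ry":0,"rz":0,"grip":1},{"x":0,"y":0,"z":0,"rx":0,"ry":0,"rz":0,"grip":1}]'
python3 snap.py a2
```

```text
time: 11.9
eef_pos: [0.4918, 0.2641, 0.451]
tcp_rot: [0.758, 0.652, 0.002, -0.001]
contact_force: [-2.0, 6.6, 1.9]
opening: 0.123
time: 12.57
eef_pos: [0.4918, 0.2641, 0.451]
tcp_rot: [0.758, 0.652, 0.002, -0.001]
contact_force: [-1.1, 5.9, 2.0]
opening: 0.126
```

View pics/a2.png

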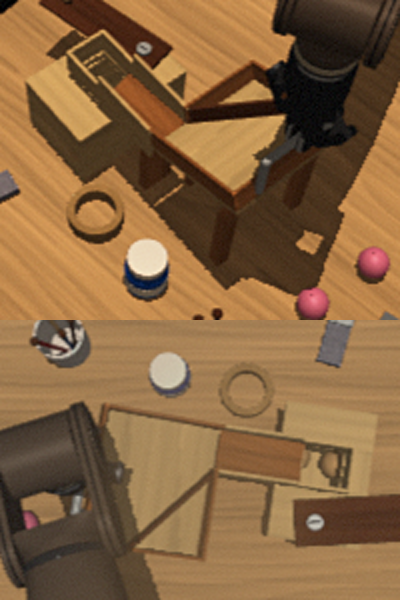

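The tray and channel are empty, and at least one ball shows through the port at (330,462). I'll enlarge the port to count them.

```bash
python3 - <<'E'
from plant import read_camera
import cv2,numpy as np
a=read_camera("scene")["frame"][:,:,::-1][150:215,230:310]; b=read_camera("top")["frame"][:,:,::-1][190:270,280:360]
im=np.hstack([cv2.resize(a,(480,390),interpolation=cv2.INTER_CUBIC),cv2.resize(b,(320,320),interpolation=cv2.INTER_CUBIC)[:,:].copy().__class__((390,320,3),np.uint8)*0]) if 0 else None
A=cv2.resize(a,(480,390),interpolation=cv2.INTER_CUBIC);B=np.zeros((390,320,3),np.uint8);B[:320]=cv2.resize(b,(320,320),interpolation=cv2.INTER_CUBIC)
im=np.hstack([A,B]);im=np.clip(255*(im/255.)**.5,0,255).astype(np.uint8);cv2.imwrite("pics/a3.png",im)
E
```

View pics/a3.png

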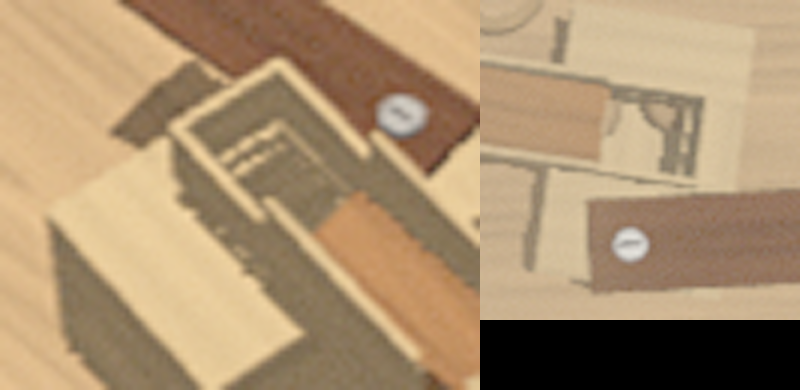

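The balls are rolling on the box floor. Two are partly visible at (612,115) and (660,112), and the third is under the top. Now I'll lower the tray back along the same arc.

```bash

python3 -m jog '[{"x":3,"y":0,"z":4.1,"rx":0,"ry":0,"rz":0,"grip":1},{"x":3,"y":0,"z":4.1,"rx":0,"ry":0,"rz":0,"grip":1},{"x":3,"y":0,"z":4.1,"rx":0,"ry":0,"rz":0,"grip":1},{"x":2.7,"y":0,"z":4.3,"rx":0,"ry":0,"rz":0,"grip":1},{"x":2.7,"y":0,"z":4.3,"rx":0,"ry":0,"rz":0,"grip":1},{"x":2.7,"y":0,"z":4.3,"rx":0,"ry":0,"rz":0,"grip":1},{"x":2.7,"y":0,"z":4.3,"rx":0,"ry":0,"rz":0,"grip":1}]'
python3 -m jog '[{"x":2.2,"y":0,"z":4.6,"rx":0,"ry":0,"rz":0,"grip":1},{"x":2.2,"y":0,"z":4.6,"rx":0,"ry":0,"rz":0,"grip":1},{"x":2.2,"y":0,"z":4.6,"rx":0,"ry":0,"rz":0,"grip":1},{"x":2.2,"y":0,"z":4.6,"rx":0,"ry":0,"rz":0,"grip":1},{"x":1.8,"y":0,"z":4.8,"rx":0,"ry":0,"rz":0,"grip":1},{"x":1.8,"y":0,"z":4.8,"rx":0,"ry":0,"rz":0,"grip":1},{"x":1.8,"y":0,"z":4.8,"rx":0,"ry":0,"rz":0,"grip":1},{"x":1.8,"y":0,"z":4.8,"rx":0,"ry":0,"rz":0,"grip":1}]'
python3 -m jog '[{"x":0,"y":0,"z":0,"rx":0,"ry":0,"rz":0,"grip":1},{"x":0,"y":0,"z":0,"rx":0,"ry":0,"rz":0,"grip":1}]'
```

```text
time: 13.35
eef_pos: [0.4947, 0.2838, 0.4213]
tcp_rot: [0.758, 0.652, 0.001, -0.0]
contact_force: [-1.3, 5.7, 2.8]
opening: 0.125
time: 14.02
eef_pos: [0.4971, 0.2997, 0.3833]
tcp_rot: [0.758, 0.652, 0.001, -0.001]
contact_force: [-2.1, 5.3, 1.1]
opening: 0.124
time: 14.18
eef_pos: [0.4972, 0.2997, 0.383]
tcp_rot: [0.758, 0.652, 0.001, -0.001]
contact_force: [-1.8, 7.4, 0.1]
opening: 0.125
```

Back at the grasp height. I'll open halfway and go straight up.

```bash

python3 -m jog '[{"x":0,"y":0,"z":0,"rx":0,"ry":0,"rz":0,"grip":0.5},{"x":0,"y":0,"z":0,"rx":0,"ry":0,"rz":0,"grip":0.5},{"x":0,"y":0,"z":0,"rx":0,"ry":0,"rz":0,"grip":0.5},{"x":0,"y":0,"z":0,"rx":0,"ry":0,"rz":0,"grip":0.5},{"x":0,"y":0,"z":-15,"rx":0,"ry":0,"rz":0,"grip":0.5},{"x":0,"y":0,"z":-25,"rx":0,"ry":0,"rz":0,"grip":0.5},{"x":0,"y":0,"z":-35,"rx":0,"ry":0,"rz":0,"grip":0.5},{"x":0,"y":0,"z":-35,"rx":0,"ry":0,"rz":0,"grip":0.5}]'
python3 -m jog '[{"x":0,"y":-40,"z":0,"rx":0,"ry":0,"rz":0,"grip":0.5},{"x":40,"y":0,"z":0,"rx":0,"ry":0,"rz":0,"grip":0.5},{"x":40,"y":0,"z":0,"rx":0,"ry":0,"rz":0,"grip":0.5},{"x":40,"y":0,"z":0,"rx":0,"ry":0,"rz":0,"grip":0.5},{"x":0,"y":0,"z":0,"rx":0,"ry":0,"rz":0,"grip":0.5}]'
python3 - <<'E'
from plant import read_camera
import cv2,numpy as np
for n in("scene","top"): cv2.imwrite(f"pics/{n}9.png",read_camera(n)["frame"][:,:,::-1])
E
python3 snap.py a9
```

```text
time: 14.85
eef_pos: [0.4973, 0.2982, 0.4927]
tcp_rot: [0.759, 0.651, -0.002, -0.0]
contact_force: [0.2, -0.4, 0.4]
opening: 0.5
time: 15.27
eef_pos: [0.4757, 0.4275, 0.4911]
tcp_rot: [0.757, 0.653, -0.0, -0.001]
contact_force: [-0.2, -1.2, -0.7]
opening: 0.499
```

View pics/scene9.png

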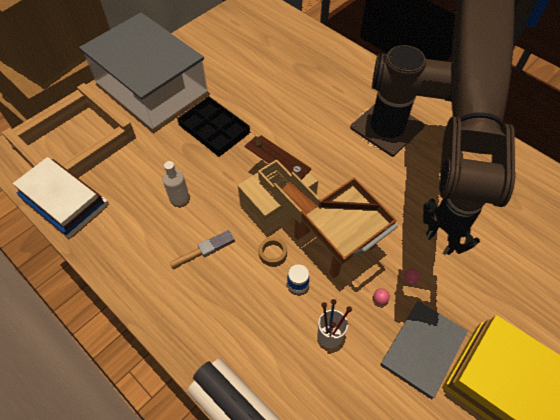

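View pics/top9.png

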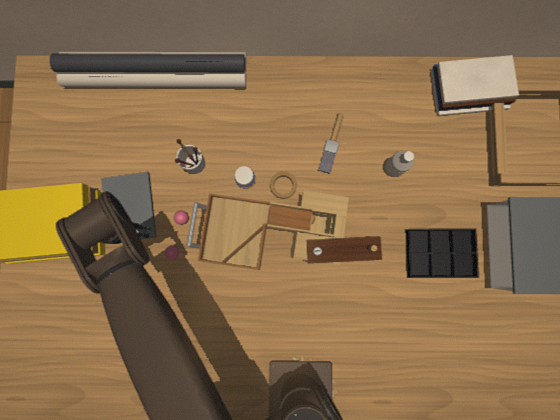

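View pics/a9.png

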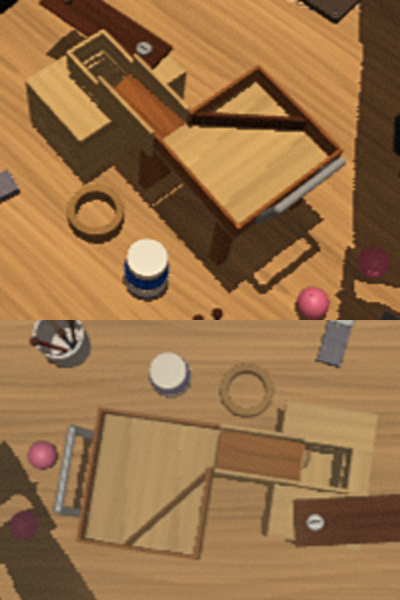

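```bash
python3 - <<'E'
import cv2
from h import *
a=cv2.imread("pics/top0.png");b=cv2.imread("pics/top9.png")
for n,(r0,r1,c0,c1) in dict(bar=(198,252,184,200),tray=(190,275,198,270),tape=(168,202,265,300),jar=(160,192,230,260),cup=(135,178,170,208),brush=(110,178,315,345)).items():
    r=cv2.matchTemplate(b[r0-8:r1+8,c0-8:c1+8],a[r0:r1,c0:c1],cv2.TM_CCOEFF_NORMED); _,m,_,l=cv2.minMaxLoc(r); print(n,round(m,3),(l[0]-8,l[1]-8))
k=bp("top",374,248,.168);s=bp("top",318,251,.126);d=k-s
print("cover",-np.arctan2(d[1],d[0])-np.radians(8),np.hypot(*d[:2]))
E
```

```text
bar 0.965 (0, 0)
tray 0.92 (0, 0)
tape 0.983 (0, 0)
jar 0.997 (0, 0)
cup 0.997 (0, 0)
brush 0.991 (0, 0)
cover 1.373610209793854 0.1529527540219308
```

```bash
python3 -c "
from plant import sign_off
print(sign_off())"
```

```text
the job is handed in; nothing more can be done
None
```

I swung the cover open, lifted the tray by its bar until the balls had rolled out, lowered it onto its rest again, backed the arm away and handed the job in at about 15.5 s. I saw no verdict.

**Cover:** I pinched the knob and swung it round. The last picture puts it at about 1.37 rad, past the 1.15 rad needed.

**Tray:** I tilted it to about 0.35 rad and then lowered it along the same arc. The bar and tray match their starting pixels with no shift.

**Balls:** The tray, the channel and the visible table are clear of wooden balls. I never saw all three inside the box at once: two showed partly through the port, and the third must be under the box top. It had been rolling towards the channel entrance.

**Other things:** The tape roll, paint jar, brush cup and brush had not moved by template match. I checked the glue bottle and palette tray only by eye. The arm partly covered the sketchbook in the last top view, but it looked in place in the scene view.

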